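# Set the belt tension and hold the lock collar home

### The arm

A 6-joint arm with a two-finger parallel gripper is mounted at the origin on the work surface. World frame = base frame: x ahead of the robot, y to its left, z up, the work surface at z = 0. Lengths are in m, angles in rad, forces in N, time in s.
With the tool pointing down it reaches from about 0.3 to 0.775 m from the base axis. Payload 14.6 kg.
Tool frame: the origin (TCP) lies at the very end of the fingers, on their centre line; the grasp point (between the pads) lies 19 mm behind it; x points along the fingers, y is the direction in which the jaws open and shut, and the axes are right-handed (so a half turn about x gives the same grasp; the last joint's range is limited). The gripper opens to 94 mm and grips with 3 to 60 N. Pads are 16 mm wide; open, the fingers measure 119 mm over their backs; the gripper's body (75 mm by 177 mm) begins 78 mm behind the grasp point.
Start: joints at [-1.243, 0.3, 1.521, -0, 1.321, -0.067], TCP at [0.212, -0.508, 0.205] pointing down, gripper open.
Joint ranges: [-3.03, 3.03], [-0.79, 2.21], [0.23, 2.52], [-1.04, 4.18], [0, 3.07], [-2.55, 2.55]. Speed limits (rad/s): [2.22, 2.22, 2.57, 3.14, 3.14, 3.14].

### API

Orientations are given as [roll, pitch, yaw] about the fixed x, y, z axes, in that order (R = Rz(yaw) Ry(pitch) Rx(roll)).
In Python, from station import ctrl, viewer, hand_in gives the robot as it stands. The module is installed in compiled form; this text tells all that it offers.
- The arm moves only by the tool play_rows, never from a script. Its argument "deltas" is a list that holds one entry, the list of rows, each a list of 7 numbers: the shift along the tool's x, y, z in mm, then the turn, a rotation vector about the tool's x, y, z in rad, then the finger opening in mm, from 0 to 94. In form: [[[dx, dy, dz, ax, ay, az, gripper], ...]]. A call has 1 to 10 rows; each row shifts and turns the commanded pose from where the row before left it, along the tool's axes as they then stand; what a row does not reach is not made up. A row lasts 1/10 s, in which the tool goes at most 50 mm and 8.59 degrees, less where a joint would pass 70% of its speed; a pose out of reach is approached as far as the arm can. A call with a gripper value outside its range is refused whole. The fingers move at their own pace and stop on an object; "grip_force" is the grip in N (left out, the last holds). Time passes only in rows, so rows that do not move let the fingers close. It gives the time, the measured TCP pose, the force and the opening at its end, in the units of the state.
- ctrl.get_obs(): the state, without advancing time (a new reading comes with each control period).
- viewer.camera(name): name is "scene" or "side" or "wrist"; returns a dict with "img" (480x640x3 uint8, red, green, blue), "fx", "fy", "cx", "cy" (pixels), "rvec" (rotation vector, rad) and "tvec" (3), from world to camera coordinates, as OpenCV has them. Camera axes: x right, y down, z forward; pixel columns grow to the right and rows downward; lengths in m; the calibration is good to about 2 mm. A picture is of the moment at which its call begins. There is no depth.
- hand_in(): hands the job in, once; it reports no verdict.
The state is a dict: "time_s": time; "qpos": joint angles; "joint_vel": joint speeds; "tau": joint torques, N m; "ee_pos": TCP position; "eef_rot": TCP orientation; "force": force on the tool from outside, world axes, zero at the start; "moment": the same for the moment, N m; "grip_width": finger opening in m.
Only numpy, scipy, OpenCV 4.12 (cv2) and the standard library are available. Lean on these libraries where they do the work, as an engineer would, in place of code of your own. Each camera call takes 0.05 s, during which the arm holds its last target.

### The job

Set the belt tension on the grinder that lies on the bench: turn its small handwheel clockwise (seen from above), over as many grasps as it needs, until the pointer points at the index stud. Then turn the knurled lock collar beside it until its hidden keyways drop over the pins, push it fully home against its spring, and finish while still holding it there with the fingers, the pointer still at the stud. Leave the loose parts lying on the grinder where they are.

Things in the scene. Friction and masses are not known exactly. Their poses are not given: they have to be found in the camera images.
- grinder: belt grinder lying on its side, bolted down (place and yaw vary). Base plate 330 x 540 x 14 mm; nearest the robot a grey gearcase 150 x 320 mm, top 62 mm above the bench; beyond it the brown belt, up to 114 mm high. Origin on the bench; x away from the robot, y left. Vertical axes in its frame: handwheel at x -70, y +90 mm; collar at x -70, y -90 mm.
- tension (a joint): angle of the belt tension handwheel, rad. 0 = pointer exactly at the index stud; it starts 2.0 to 3.2 rad short of that (negative) and grows when turned clockwise seen from above. Turns with about 0.1 N m and stays where it is left; stops at -3.7 and +0.8.
- wheel_grip (a point): on the handwheel's vertical axis at mid-height of its rim (110 mm above the bench). Steel spoked wheel, rim 56 mm outside diameter, 14 mm high, hub reaching 8 mm above this point. Grip it across its diameter, at any yaw; nothing under the rim is nearer than 30 mm below this point, but for the central hub. The point turns with the wheel: its x lies along the pointer.
- pointer_tip (a point): tip of the dark flat pointer bar, 8 mm wide and 6 mm thick, under the handwheel, 52 mm from the axis and 73 mm above the bench; turns with the wheel.
- index_stud (a point): centre of the top of the index stud: steel, 10 mm across, standing 18 mm up from the gearcase (top 80 mm above the bench), 60 mm from the handwheel's axis on the side away from the robot (grinder's +x).
- collar: knurled steel lock collar, a closed cap 50 mm across and 42 mm high on a vertical spindle, turning freely either way without stops and sliding down. Origin: centre of its underside, z up. Inside, unseen: three evenly spaced keyways, and three spindle pins at an unknown angle. Keyways meet pins 0.3 to 1.8 rad from the start, either way; the window is about 0.25 rad wide.
- collar_top (a point): centre of the collar's flat top, 42 mm above its underside: 130 mm above the bench at rest, 116 mm when fully home. Once the keyways are over the pins and the collar is pressed, the pins stop carrying it (the push needed drops), block further turning, and let it go down to its stop.
- boss_top (a point): centre of the top of the round boss, 64 mm across, fixed under the collar, 72 mm above the bench. The gap between boss and collar is 16 mm at rest and 2 mm with the collar fully home.
- lock (a joint): how far the collar is pushed down, m: 0 up at rest, 0.014 fully home. A return spring pushes it up, about 3 N at 0 and 7 N at 0.014, so it rises if let go. Out of line, it meets the pins at 0.003; these are cushioned (1.5 N at first, then 1.5 N more per mm), so a blocked collar feels springy and cannot pass about 0.009.
- bushing: small flanged brass bushing, 22 mm across and 14 mm high, standing on the gearcase between handwheel and collar. Loose bystander; origin at the centre of its underside
- handle_block: dark wooden knife-handle block 120 x 32 x 26 mm, lying on the grinder's base plate to the right of the gearcase. Loose bystander; origin at the centre of its underside
- spare_wheel: spare aluminium wheel, 60 mm across and 34 mm high, lying on the base plate to the left of the gearcase. Loose bystander; origin at the centre of its underside

How it is judged:
On the way, in this order (a step that is already met when the one before it is completed fails the run):
1. the handwheel's pointer points at the index stud (within 0.15 rad), the collar not yet home (value of joint tension between -0.15 and 0.15 rad and value of joint lock below 0.009 m), for 0.2 s.
2. the collar is down over its pins, pushed home (at least 12 of 14 mm) (value of joint lock above 0.012 m), for 0.2 s.
At the end, for the whole second after the job is handed in: The pointer is at the index stud (joint tension within 0.15 rad of 0), the collar is pushed home over its pins (joint lock above 0.012 m of its 0.014) and at rest, and the fingers are still holding it (contact force above 2 N) (value of joint tension between -0.15 and 0.15 rad and value of joint lock above 0.012 m and contact force between the fingers and collar above 2 N and velocity of joint lock between -0.01 and 0.01 m/s and velocity of joint tension between -0.05 and 0.05 rad/s); the arm keeps its last pose, push and grip.
It fails at once if one of the loose parts on the grinder is disturbed (moved more than 25 mm) (distance of any of bushing, handle_block, spare_wheel from where it was at the start of the episode above 0.025 m).
It also fails if it takes over 72 s, if anything falls off the work surface, if the arm or the gripper's body presses on something with over 40 N, if the wrist force passes 120 N, or if a joint passes its speed limit or range.

## Working session

There is one attempt and no reset: what is moved stays moved. The work goes in short steps, Python scripts to look and compute and a tool call to move; the robot and the scene stay as the last step left them, time stands still between calls to the robot, and variables do not carry over. Pictures are saved under pics/ and viewed, and the job is handed in when it is done.

Besides the shell and the picture viewer there is one more tool, called after "Request:" by a JSON object that holds its "method" and its "body". play_rows: Moves the arm, as the interface text tells. Its arguments: {"type":"object","properties":{"deltas":{"type":"array","items":{"type":"array","items":{"type":"array","items":{"type":"number"}}}},"grip_force":{"type":"number"}},"required":["deltas"]}

```bash
mkdir -p pics
cat > h.py <<'E'
import numpy as np, cv2, json
from station import ctrl, viewer, hand_in
from scipy.spatial.transform import Rotation as R
def snap(name,fn):
    c=viewer.camera(name); cv2.imwrite('pics/'+fn+'.png',c['img'][:,:,::-1]); 
    d={k:np.array(c[k]).tolist() for k in ('fx','fy','cx','cy','rvec','tvec')}
    json.dump(d,open('pics/'+fn+'.json','w')); return c
def load(fn):
    c=json.load(open('pics/'+fn+'.json')); c['img']=cv2.imread('pics/'+fn+'.png')[:,:,::-1]; return c
def K(c): return np.array([[c['fx'],0,c['cx']],[0,c['fy'],c['cy']],[0,0,1.]])
def ray(c,u,v):
    Rm=cv2.Rodrigues(np.array(c['rvec'],float))[0]; t=np.array(c['tvec'],float).ravel()
    o=-Rm.T@t; d=Rm.T@np.linalg.inv(K(c))@np.array([u,v,1.]); return o,d/np.linalg.norm(d)
def onz(c,u,v,z):
    o,d=ray(c,u,v); return o+d*(z-o[2])/d[2]
def proj(c,P):
    p,_=cv2.projectPoints(np.array(P,float).reshape(-1,1,3),np.array(c['rvec'],float),np.array(c['tvec'],float),K(c),None); return p.reshape(-1,2)
def st():
    o=ctrl.get_obs()
    print({k:np.round(o[k],4).tolist() for k in ('time_s','qpos','ee_pos','eef_rot','force','moment','grip_width')})
    return o
E
python3 - <<'E'
from h import *
st()
for n in ('scene','side','wrist'):
    c=snap(n,n+'0'); print(n,c['fx'],ray(c,320,240))
E
```

```text
{'time_s': 0.0, 'qpos': [-1.2426, 0.3005, 1.5216, 0.0, 1.3207, -0.0666], 'ee_pos': [0.2114, -0.5075, 0.2049], 'eef_rot': [-1.6409, 1.5697, 1.8955], 'force': [-0.0508, 0.0515, -0.3018], 'moment': [-0.0286, 0.0301, 0.0289], 'grip_width': 0.094}
scene 518.1311052882328 (array([ 0.98442389, -0.70638017,  0.64209893]), array([-0.3885423 ,  0.74973963, -0.53565415]))
side 501.56401803286406 (array([0.52157051, 0.62798598, 0.69719121]), array([ 0.06973863, -0.68428279, -0.72587436]))
wrist 354.44577929323196 (array([ 0.29041658, -0.4747369 ,  0.38422735]), array([-0.26807392, -0.10723623, -0.95741149]))
```

View pics/scene0.png

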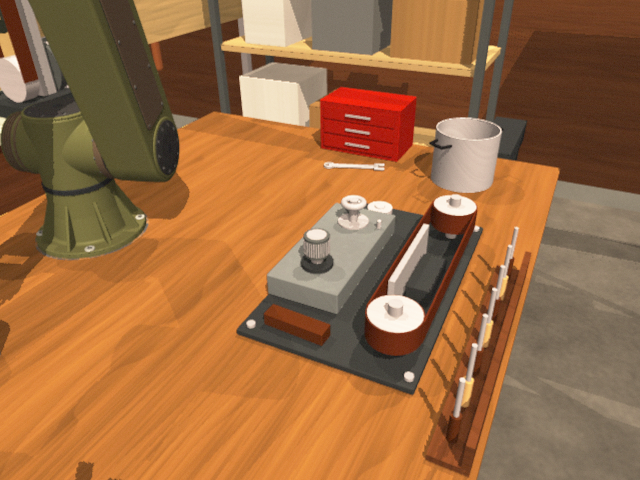

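View pics/side0.png

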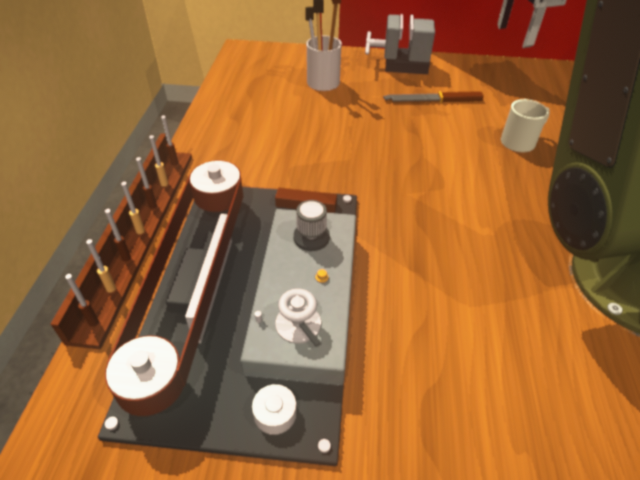

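View pics/wrist0.png

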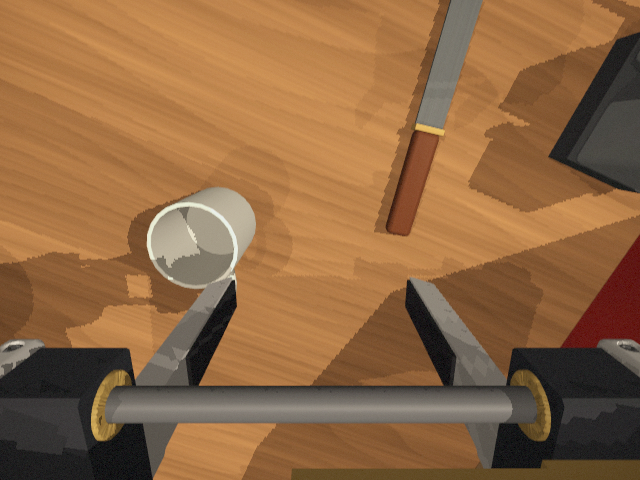

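The side view shows the collar near (312,210), the handwheel near (297,303), the stud near (259,317), the pointer tip near (318,341) and the bushing at (322,275). I'll zoom in next and measure them.

Run:
```python
from h import *
c=load('side0'); a=c['img'][180:390,230:370][:,:,::-1]; cv2.imwrite('pics/z1.png',cv2.resize(a,None,fx=2.8,fy=2.8,interpolation=cv2.INTER_CUBIC))
c=load('scene0'); a=c['img'][180:310,260:410][:,:,::-1]; cv2.imwrite('pics/z2.png',cv2.resize(a,None,fx=4,fy=4,interpolation=cv2.INTER_CUBIC))
```

```text
(no output)
```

View pics/z1.png

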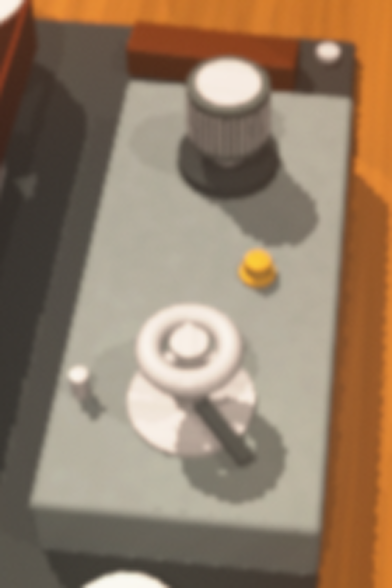

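View pics/z2.png

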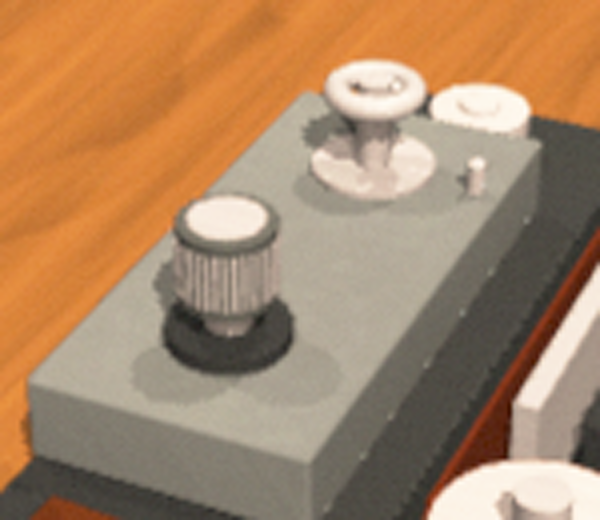

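Run:
```python
from h import *
s=load('side0'); c=load('scene0')
for n,a,b,z in (('col',(311.8,210.4),(316.8,234.3),.13),('wheel',(297.5,303.8),(353.8,202.5),.112),('stud',(258.2,313.2),(379.3,220.5),.08)):
    print(n,onz(s,*a,z).round(4),onz(c,*b,z).round(4))
print('tip',onz(s,317.9,343.9,.075).round(4)); print('bush',onz(s,322.5,272.9,.076).round(4))
# gearcase corners z .062: z1 px
for u,v in ((129,82),(350,97),(318,530),(32,506)): print(onz(s,230+u/2.8,180+v/2.8,.062).round(4))
for u,v in ((308,93),(541,143),(310,461),(30,382)): print(onz(c,260+u/4,180+v/4,.062).round(4))
```

```text
col [0.5971 0.0281 0.13  ] [0.5985 0.0256 0.13  ]
wheel [0.5955 0.2055 0.112 ] [0.5975 0.2014 0.112 ]
stud [0.655  0.2065 0.08  ] [0.6563 0.205  0.08  ]
tip [0.5611 0.2448 0.075 ]
bush [0.569  0.1142 0.076 ]
[ 0.6722 -0.0385  0.062 ]
[ 0.5262 -0.0425  0.062 ]
[0.5215 0.2731 0.062 ]
[0.6663 0.2772 0.062 ]
[0.5268 0.2667 0.062 ]
[0.6704 0.2693 0.062 ]
[ 0.6751 -0.0454  0.062 ]
[ 0.5306 -0.049   0.062 ]
```

Run:
```python
from h import *
o=ctrl.get_obs(); Rm=R.from_euler('xyz',o['eef_rot']).as_matrix(); print(Rm.round(3))
print(Rm.T@(np.array([.597,.2035,.205])-o['ee_pos'])*1000)
```

```text
[[-0.     0.385 -0.923]
 [ 0.001 -0.923 -0.385]
 [-1.    -0.001 -0.   ]]
[ 4.91646553e-01 -5.08055789e+02 -6.29333208e+02]
```

Request:
{"method": "play_rows", "body": {"deltas": [[[0,0,0,0.1,0,0,94],[0,0,0,0.1,0,0,94]]]}}

```text
time_s: 0.35
ee_pos: [0.2115, -0.5076, 0.2052]
eef_rot: [-1.352, 1.57, 1.98]
force: [0.3, -0.4, -0.2]
grip_width: 0.0939
```

Run:
```python
from h import *
o=st(); Rm=R.from_euler('xyz',o['eef_rot']).as_matrix(); print(Rm.round(3))
print(Rm.T@(np.array([.597,.2035,.205])-o['ee_pos'])*1000)
```

```text
{'time_s': 0.35, 'qpos': [-1.2426, 0.3002, 1.5213, -0.0, 1.3207, 0.1373], 'ee_pos': [0.2115, -0.5076, 0.2052], 'eef_rot': [-1.3521, 1.5703, 1.9804], 'force': [0.2948, -0.408, -0.2006], 'moment': [0.0901, 0.0462, -0.0081], 'grip_width': 0.0939}
[[-0.     0.19  -0.982]
 [ 0.    -0.982 -0.19 ]
 [-1.    -0.     0.   ]]
[ 4.40930794e-01 -6.25038533e+02 -5.13418793e+02]
```

Request:
{"method": "play_rows", "body": {"deltas": [[[0,-34,-28,0,0,0,94],[0,-34,-28,0,0,0,94],[0,-34,-28,0,0,0,94],[0,-34,-28,0,0,0,94],[0,-34,-28,0,0,0,94],[0,-34,-28,0,0,0,94],[0,-34,-28,0,0,0,94],[0,-34,-28,0,0,0,94],[0,-34,-28,0,0,0,94],[0,-34,-28,0,0,0,94]]]}}

```text
time_s: 1.35
ee_pos: [0.4209, -0.1182, 0.2055]
eef_rot: [2.28, 1.571, -0.667]
force: [1.0, -0.4, 0.0]
grip_width: 0.0941
```

Request:
{"method": "play_rows", "body": {"deltas": [[[0,-34,-28,0,0,0,94],[0,-34,-28,0,0,0,94],[0,-34,-28,0,0,0,94],[0,-34,-28,0,0,0,94],[0,-34,-28,0,0,0,94],[0,-34,-28,0,0,0,94],[0,-34,-28,0,0,0,94],[0,-34,-28,0,0,0,94],[0,0,0,0,0,0,94]]]}}

```text
time_s: 2.25
ee_pos: [0.5882, 0.1941, 0.2039]
eef_rot: [-0.277, 1.569, 3.063]
force: [-0.7, -0.6, -1.4]
grip_width: 0.0939
```

Request:
{"method": "play_rows", "body": {"deltas": [[[0,0,0,-0.14,0,0,94],[0,0,0,-0.14,0,0,94],[0,0,0,-0.14,0,0,94],[0,0,0,-0.14,0,0,94],[0,0,0,-0.14,0,0,94],[0,0,0,-0.14,0,0,94],[0,0,0,-0.14,0,0,94],[0,0,0,-0.14,0,0,94],[0,0,0,-0.14,0,0,94],[0,0,0,-0.14,0,0,94]]]}}

```text
time_s: 3.25
ee_pos: [0.5873, 0.1898, 0.2053]
eef_rot: [-1.191, 1.57, -2.733]
force: [-0.1, -0.4, 0.5]
grip_width: 0.094
```

Request:
{"method": "play_rows", "body": {"deltas": [[[0,0,0,-0.14,0,0,94],[0,0,0,-0.14,0,0,94],[0,0,0,-0.14,0,0,94],[0,0,0,-0.14,0,0,94],[0,0,0,0,0,0,94]]]}}

```text
time_s: 3.75
ee_pos: [0.5874, 0.1898, 0.2053]
eef_rot: [-1.73, 1.57, -2.715]
force: [0.3, 0.4, 0.7]
grip_width: 0.0938
```

Run:
```python
from h import *
o=st(); Rm=R.from_euler('xyz',o['eef_rot']).as_matrix(); print(Rm.round(3))
print(Rm.T@(np.array([.597,.2035,.205])-o['ee_pos'])*1000)
snap('wrist','wrist1')
```

```text
{'time_s': 3.75, 'qpos': [0.2532, 0.4518, 1.3141, -0.0001, 1.3761, -0.3327], 'ee_pos': [0.5874, 0.1898, 0.2053], 'eef_rot': [-1.7303, 1.5704, -2.7151], 'force': [0.2596, 0.3512, 0.6752], 'moment': [-0.0023, -0.048, -0.0282], 'grip_width': 0.0938}
[[-0.     0.833  0.553]
 [-0.     0.553 -0.833]
 [-1.    -0.    -0.   ]]
[ 0.29803649 15.62067088 -6.08861488]
```

View pics/wrist1.png

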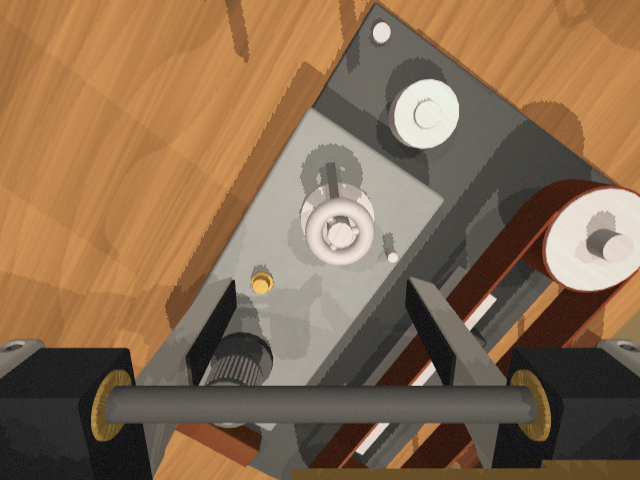

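Run:
```python
from h import *
c=load('wrist1'); a=c['img'][140:290,240:430][:,:,::-1]; cv2.imwrite('pics/z3.png',cv2.resize(a,None,fx=4,fy=4,interpolation=cv2.INTER_CUBIC))
W=onz(c,340,231,.113);S=onz(c,393,257,.08);T=onz(c,332,164,.075)
print(W,S,T,onz(c,262,282,.076)); f=lambda d:np.arctan2(d[1],d[0])
print(f(S-W),f(T-W),np.hypot(*(S-W)[:2]),np.hypot(*(T-W)[:2]))
```

```text
[0.59516979 0.20757574 0.113     ] [0.65571903 0.20756171 0.08      ] [0.56331597 0.24540939 0.075     ] [0.56936017 0.11867857 0.076     ]
-0.00023168809955271958 2.270594982497105 0.06054923682136238 0.04945756362788696
```

View pics/z3.png

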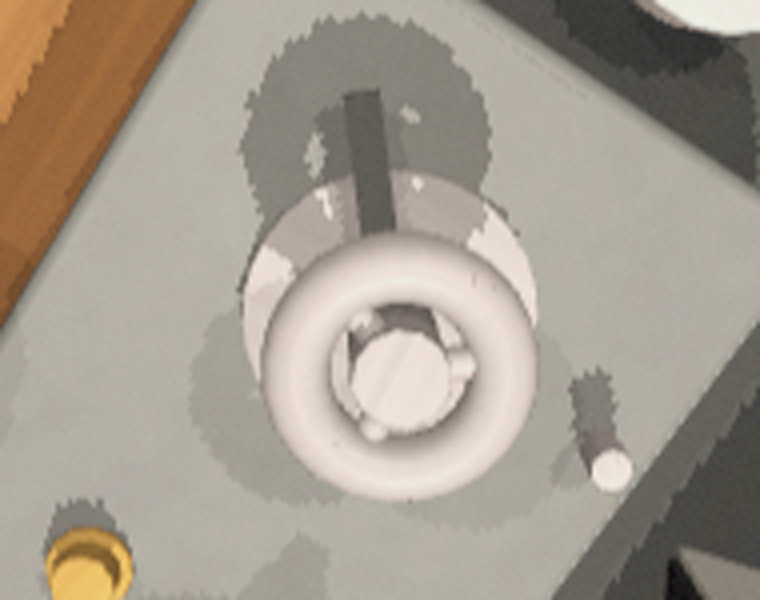

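Request:
{"method": "play_rows", "body": {"deltas": [[[0,8,-4,0,0,0,94],[0,8,-4,0,0,0,94],[20,0,0,0,0,0,94],[30,0,0,0,0,0,94],[30,0,0,0,0,0,94],[20,0,0,0,0,0,94],[13,0,0,0,0,0,94],[0,0,0,0,0,0,94]]]}}

```text
time_s: 4.6
ee_pos: [0.596, 0.206, 0.0908]
eef_rot: [-1.883, 1.568, -2.87]
force: [-0.7, 0.0, -0.6]
grip_width: 0.0943
```

Run:
```python
from h import *
o=st()
snap('wrist','wrist2')
```

```text
{'time_s': 4.6, 'qpos': [0.2747, 0.5862, 1.3878, 0.0, 1.1703, -0.3086], 'ee_pos': [0.596, 0.206, 0.0908], 'eef_rot': [-1.883, 1.5681, -2.8705], 'force': [-0.7093, 0.0416, -0.5571], 'moment': [-0.0237, -0.1208, 0.0368], 'grip_width': 0.0943}
```

View pics/wrist2.png

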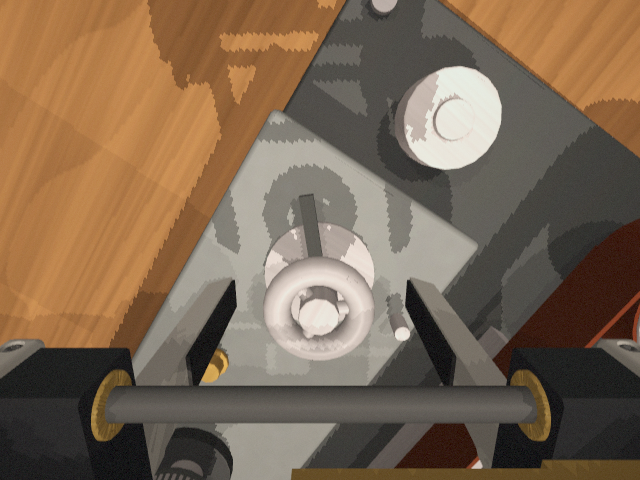

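Run:
```python
from h import *
c=load('wrist2'); print(onz(c,319,308,.111), proj(c,[.596,.206,.091]),proj(c,[.596,.206,.110]))
```

```text
[0.59540263 0.20730885 0.111     ] [[318.85082005 293.31241088]] [[318.57516585 309.62607599]]
```

Request:
{"method": "play_rows", "body": {"deltas": [[[0,0,0,0,0,0,50],[0,0,0,0,0,0,50],[0,0,0,0,0,0,50],[0,0,0,0,0,0,50],[0,0,0,0,0,0,50],[0,0,0,0,0,0,50]]], "grip_force": 15}}

```text
time_s: 5.25
ee_pos: [0.5955, 0.2051, 0.0926]
eef_rot: [-1.668, 1.567, -2.655]
force: [-9.3, -6.6, 7.9]
grip_width: 0.0555
```

Request:
{"method": "play_rows", "body": {"deltas": [[[0,-1,0,0,0,0,50],[0,0,0,0,0,0,50]]], "grip_force": 25}}

```text
time_s: 5.45
ee_pos: [0.5954, 0.2051, 0.0926]
eef_rot: [-1.592, 1.57, -2.579]
force: [-3.4, -1.5, 3.2]
grip_width: 0.0552
```

Request:
{"method": "play_rows", "body": {"deltas": [[[0,0,0,0.1,0,0,50],[0,0,0,0.1,0,0,50],[0,0,0,0.1,0,0,50],[0,0,0,0.1,0,0,50],[0,0,0,0.1,0,0,50],[0,0,0,0,0,0,50]]]}}

```text
time_s: 6.05
ee_pos: [0.5952, 0.205, 0.0926]
eef_rot: [-1.325, 1.569, -2.815]
force: [-5.8, -2.3, 5.0]
grip_width: 0.0555
```

Run:
```python
from h import *
o=st()
snap('wrist','wrist3')
```

```text
{'time_s': 6.05, 'qpos': [0.2736, 0.5812, 1.3911, -0.0001, 1.1707, 0.1934], 'ee_pos': [0.5952, 0.205, 0.0926], 'eef_rot': [-1.3247, 1.5694, -2.8152], 'force': [-5.8206, -2.3469, 5.0441], 'moment': [-0.5574, 1.33, -0.0783], 'grip_width': 0.0555}
```

View pics/wrist3.png

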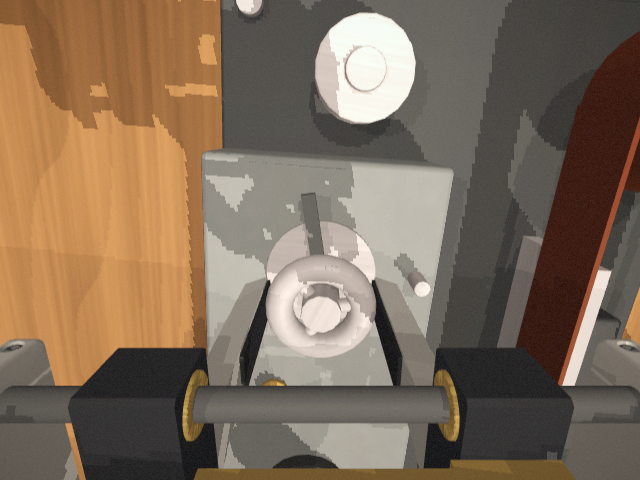

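The grip holds and the pointer stays put in the wrist frame, so the wheel is following the fingers. I'll keep turning.

Request:
{"method": "play_rows", "body": {"deltas": [[[0,0,0,0.1,0,0,50],[0,0,0,0.1,0,0,50],[0,0,0,0.1,0,0,50],[0,0,0,0.1,0,0,50],[0,0,0,0.1,0,0,50],[0,0,0,0.1,0,0,50],[0,0,0,0.1,0,0,50],[0,0,0,0.1,0,0,50]]]}}

```text
time_s: 6.9
ee_pos: [0.5949, 0.2051, 0.0926]
eef_rot: [-0.708, 1.569, -2.999]
force: [-8.5, -2.8, 5.6]
grip_width: 0.0556
```

Request:
{"method": "play_rows", "body": {"deltas": [[[0,0,0,0.1,0,0,50],[0,0,0,0.1,0,0,50],[0,0,0,0.1,0,0,50],[0,0,0,0.1,0,0,50],[0,0,0,0.1,0,0,50],[0,0,0,0.1,0,0,50],[0,0,0,0.1,0,0,50],[0,0,0,0,0,0,50]]]}}

```text
time_s: 7.7
ee_pos: [0.5948, 0.2054, 0.0926]
eef_rot: [-0.255, 1.568, 3.038]
force: [-9.6, -1.9, 6.6]
grip_width: 0.0553
```

Run:
```python
from h import *
o=st()
c=snap('wrist','wrist4')
```

```text
{'time_s': 7.7, 'qpos': [0.274, 0.581, 1.3915, 0.0009, 1.1713, 1.6934], 'ee_pos': [0.5948, 0.2054, 0.0926], 'eef_rot': [-0.2548, 1.5685, 3.0378], 'force': [-9.6159, -1.8605, 6.5856], 'moment': [0.3068, 1.8343, -0.0394], 'grip_width': 0.0553}
```

View pics/wrist4.png

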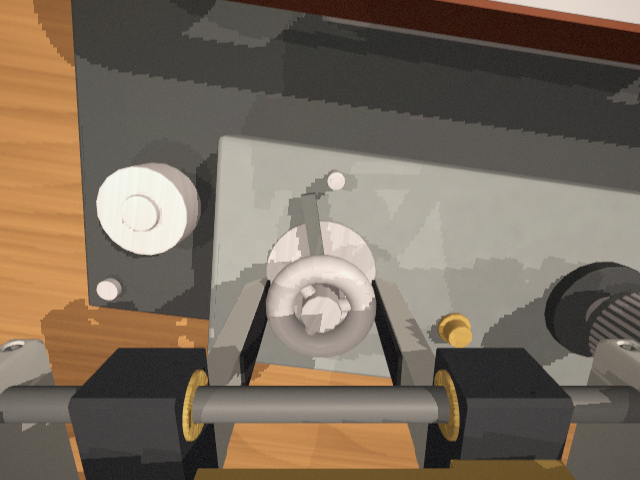

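```bash
cat > m.py <<'E'
from h import *
def meas(c,w,s,t,z=.076):
    W=onz(c,*w,.111);S=onz(c,*s,.08);T=onz(c,*t,z); f=lambda d:np.arctan2(d[1],d[0])
    print(W.round(4),S.round(4),T.round(4),'ang stud, tip, diff',f(S-W),f(T-W),f(T-W)-f(S-W),'r',np.hypot(*(S-W)[:2]),np.hypot(*(T-W)[:2]))
E
python3 - <<'E'
from m import *
meas(load('wrist4'),(320.5,307),(336,180.5),(310,196))
E
```

```text
[0.5964 0.2062 0.111 ] [0.6562 0.2069 0.08  ] [0.645  0.2196 0.076 ] ang stud, tip, diff 0.011517932070053312 0.2676424146512139 0.2561244825811606 r 0.05979170200964463 0.05046969279115307
```

Measured 0.256 rad remaining, which agrees with 2.26 minus the 2.0 turned. Turning 0.25 more.

Request:
{"method": "play_rows", "body": {"deltas": [[[0,0,0,0.1,0,0,50],[0,0,0,0.1,0,0,50],[0,0,0,0.05,0,0,50],[0,0,0,0,0,0,50],[0,0,0,0,0,0,50],[0,0,0,0,0,0,50]]]}}

```text
time_s: 8.35
ee_pos: [0.5948, 0.2055, 0.0926]
eef_rot: [-0.106, 1.569, 2.941]
force: [-10.6, -1.7, 6.1]
grip_width: 0.0551
```

Run:
```python
from h import *
o=st()
c=snap('wrist','wrist5'); a=c['img'][150:360,230:420][:,:,::-1]; cv2.imwrite('pics/z5.png',cv2.resize(a,None,fx=2.8,fy=2.8,interpolation=cv2.INTER_CUBIC))
```

```text
{'time_s': 8.35, 'qpos': [0.274, 0.581, 1.3914, 0.0011, 1.1712, 1.9398], 'ee_pos': [0.5948, 0.2055, 0.0926], 'eef_rot': [-0.1056, 1.5685, 2.9406], 'force': [-10.6262, -1.7076, 6.0874], 'moment': [0.4871, 1.7716, -0.0876], 'grip_width': 0.0551}
```

View pics/z5.png

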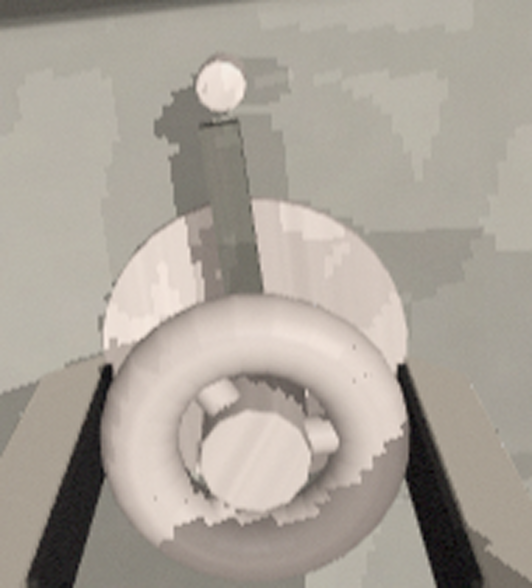

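Run:
```python
from m import *
c=load('wrist5')
meas(c,(321,305.5),(308.6,180.4),(308.4,194.3))
B=onz(c,230+240/2.8,150+280/2.8,.076);T=onz(c,308.4,194.3,.076);S=onz(c,308.6,180.4,.08)
print(np.arctan2(*(T-B)[[1,0]]),np.arctan2(*(S-B)[[1,0]]))
```

```text
[0.5972 0.2058 0.111 ] [0.656  0.2069 0.08  ] [0.6479 0.208  0.076 ] ang stud, tip, diff 0.017936150575002193 0.04269205681765175 0.024755906242649558 r 0.05881588555128037 0.05072656341439132
0.023923476100361902 -0.007917570277687034
```

Request:
{"method": "play_rows", "body": {"deltas": [[[0,0,0,0.02,0,0,50],[0,0,0,0,0,0,50],[0,0,0,0,0,0,70],[0,0,0,0,0,0,94],[0,0,0,0,0,0,94],[0,0,0,0,0,0,94],[0,0,0,0,0,0,94]]]}}

```text
time_s: 9.1
ee_pos: [0.5957, 0.2052, 0.0924]
eef_rot: [-2.813, 1.571, 0.213]
force: [0.6, 0.4, -0.4]
grip_width: 0.0916
```

Request:
{"method": "play_rows", "body": {"deltas": [[[-20,0,0,0,0,0,94],[-30,0,0,0,0,0,94],[-30,0,0,0,0,0,94],[-20,0,0,0,0,0,94],[0,0,0,0,0,0,94]]]}}

```text
time_s: 9.6
ee_pos: [0.5967, 0.2055, 0.1955]
eef_rot: [-2.749, 1.566, 0.277]
force: [0.0, 0.3, -0.4]
grip_width: 0.0939
```

Run:
```python
from h import *
o=st(); Rm=R.from_euler('xyz',o['eef_rot']).as_matrix(); print(Rm.round(3))
c=snap('wrist','wrist6'); snap('scene','scene6'); snap('side','side6')
```

```text
{'time_s': 9.6, 'qpos': [0.2737, 0.4869, 1.2862, 0.0, 1.3634, 1.9597], 'ee_pos': [0.5967, 0.2055, 0.1955], 'eef_rot': [-2.7494, 1.5657, 0.277], 'force': [0.0389, 0.3026, -0.4362], 'moment': [0.0839, 0.0386, -0.017], 'grip_width': 0.0939}
[[ 0.005 -0.115 -0.993]
 [ 0.001 -0.993  0.115]
 [-1.    -0.002 -0.005]]
```

View pics/wrist6.png

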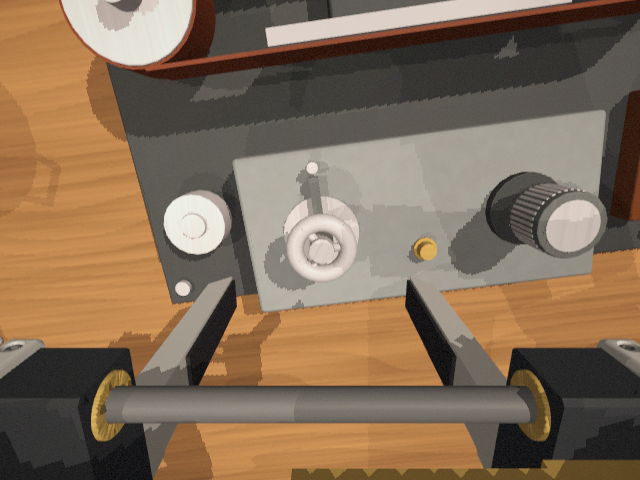

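Run:
```python
from m import *
c=load('wrist6')
meas(c,(321,247),(312.5,167.5),(314,177))
print(onz(c,574,225,.13), onz(c,425.5,248,.076))
```

```text
[0.597  0.2062 0.111 ] [0.6559 0.2064 0.08  ] [0.6476 0.2062 0.076 ] ang stud, tip, diff 0.003952391059162984 0.001593616077559919 -0.002358774981603065 r 0.05886043074090848 0.05062385567390778
[0.5986907  0.02483334 0.13      ] [0.57438494 0.11567785 0.076     ]
```

View pics/side6.png

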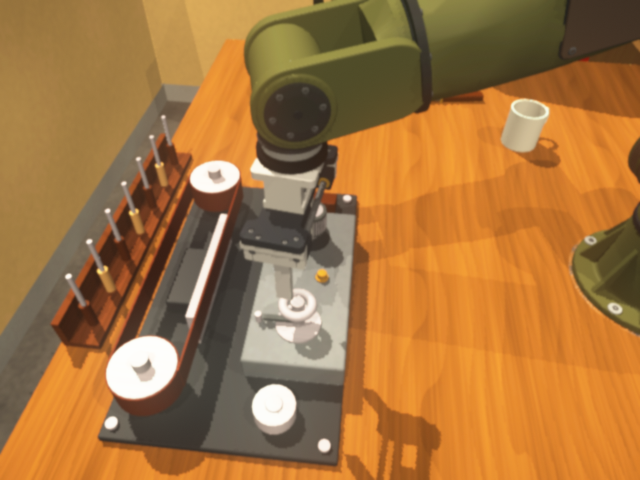

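Request:
{"method": "play_rows", "body": {"deltas": [[[0,30,-4,0,0,0,94],[0,30,-4,0,0,0,94],[0,30,-4,0,0,0,94],[0,30,-4,0,0,0,94],[0,30,-4,0,0,0,94],[0,28.6,-2.2,0,0,0,94],[0,0,0,0,0,0,94]]]}}

```text
time_s: 10.45
ee_pos: [0.5966, 0.0224, 0.1909]
eef_rot: [0.273, 1.568, -2.987]
force: [-0.2, 0.3, 0.6]
grip_width: 0.094
```

Request:
{"method": "play_rows", "body": {"deltas": [[[0,0,0,-0.14,0,0,94],[0,0,0,-0.14,0,0,94],[0,0,0,-0.14,0,0,94],[0,0,0,-0.14,0,0,94],[0,0,0,-0.14,0,0,94],[0,0,0,-0.14,0,0,94],[0,0,0,-0.14,0,0,94],[0,0,0,-0.14,0,0,94],[0,0,0,-0.14,0,0,94],[0,0,0,-0.14,0,0,94]]]}}

```text
time_s: 11.45
ee_pos: [0.5968, 0.0261, 0.1911]
eef_rot: [-1.362, 1.569, 3.07]
force: [-0.0, 0.3, 0.3]
grip_width: 0.0939
```

Request:
{"method": "play_rows", "body": {"deltas": [[[0,0,0,-0.14,0,0,94],[0,0,0,-0.14,0,0,94],[0,0,0,0,0,0,94],[0,0,0,0,0,0,94]]]}}

```text
time_s: 11.85
ee_pos: [0.597, 0.0257, 0.1917]
eef_rot: [-1.609, 1.57, 3.094]
force: [0.3, 0.8, -0.1]
grip_width: 0.0941
```

Run:
```python
from h import *
o=st(); Rm=R.from_euler('xyz',o['eef_rot']).as_matrix(); print(Rm.round(3))
print(Rm.T@(np.array([.5985,.0255,.099])-o['ee_pos'])*1000)
c=snap('wrist','wrist7')
```

```text
{'time_s': 11.85, 'qpos': [-0.0182, 0.4174, 1.3948, 0.0, 1.3305, -0.0084], 'ee_pos': [0.597, 0.0257, 0.1917], 'eef_rot': [-1.6087, 1.5696, 3.0939], 'force': [0.2927, 0.8106, -0.0617], 'moment': [-0.006, -0.066, 0.0024], 'grip_width': 0.0941}
[[-0.001  1.    -0.01 ]
 [ 0.    -0.01  -1.   ]
 [-1.    -0.001 -0.   ]]
[92.65444949  1.65683218  0.23618665]
```

View pics/wrist7.png

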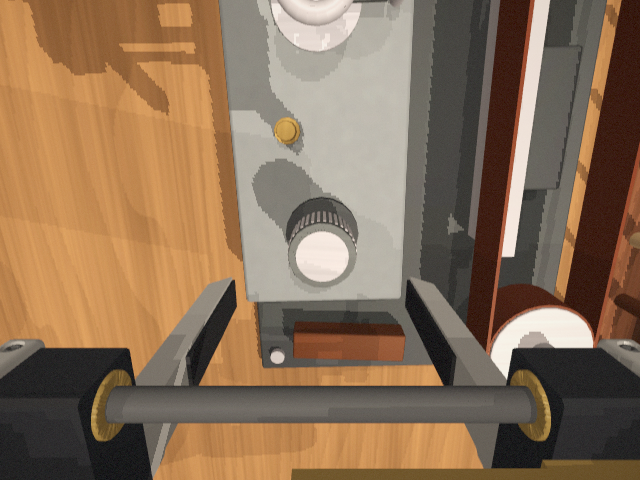

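Run:
```python
from m import *
c=load('wrist7'); g=cv2.cvtColor(c['img'],cv2.COLOR_RGB2GRAY); m=((g>205)*255).astype(np.uint8); m[:, :280]=0;m[:,365:]=0;m[:215]=0;m[295:]=0
cs,_=cv2.findContours(m,0,2); k=max(cs,key=cv2.contourArea); e=cv2.fitEllipse(k); print(e, onz(c,*e[0],.13), onz(c,322,254.5,.13))
```

```text
((321.8211364746094, 256.0960998535156), (48.66073989868164, 51.705684661865234), 91.2191162109375) [0.59843974 0.02634884 0.13      ] [0.59857973 0.02756099 0.13      ]
```

Request:
{"method": "play_rows", "body": {"deltas": [[[10,1,0,0,0,0,94],[25,0,0,0,0,0,94],[25,0,0,0,0,0,94],[20,0,0,0,0,0,94],[12,0,0,0,0,0,94],[0,0,0,0,0,0,94]]]}}

```text
time_s: 12.5
ee_pos: [0.5974, 0.0253, 0.0986]
eef_rot: [-1.58, 1.568, 3.126]
force: [0.3, 0.1, -0.2]
grip_width: 0.0938
```

Request:
{"method": "play_rows", "body": {"deltas": [[[0,0,0,0,0,0,60],[0,0,0,0,0,0,45],[0,0,0,0,0,0,45],[0,0,0,0,0,0,45],[0,0,0,0,0,0,45],[0,0,0,0,0,0,45]]], "grip_force": 15}}

```text
time_s: 13.1
ee_pos: [0.598, 0.0253, 0.1006]
eef_rot: [-1.577, 1.571, 3.129]
force: [-10.5, -0.0, 3.8]
grip_width: 0.0497
```

Request:
{"method": "play_rows", "body": {"deltas": [[[0,-1,0,0,0,0,45],[0,0,0,0,0,0,45]]], "grip_force": 30}}

```text
time_s: 13.3
ee_pos: [0.5978, 0.0253, 0.1007]
eef_rot: [1.573, 1.569, -0.004]
force: [5.0, 0.5, -1.0]
grip_width: 0.0498
```

Run:
```python
from h import *
st()
```

```text
{'time_s': 13.3, 'qpos': [-0.019, 0.5054, 1.4884, 0.0, 1.1457, -0.0129], 'ee_pos': [0.5978, 0.0253, 0.1007], 'eef_rot': [1.5732, 1.5688, -0.0037], 'force': [4.9631, 0.5128, -1.0317], 'moment': [0.0309, -1.1861, 0.023], 'grip_width': 0.0498}
```

Request:
{"method": "play_rows", "body": {"deltas": [[[2,0,0,0,0,0,45],[2,0,0,0,0,0,45],[1,0,0,0,0,0,45],[0,0,0,0,0,0,45],[0,0,0,0,0,0,45]]]}}

```text
time_s: 13.8
ee_pos: [0.5978, 0.0253, 0.0962]
eef_rot: [1.571, 1.569, -0.005]
force: [3.3, -0.2, 7.0]
grip_width: 0.0494
```

Request:
{"method": "play_rows", "body": {"deltas": [[[0,0,0,0.1,0,0,45],[0,0,0,0.1,0,0,45],[0,0,0,0,0,0,45]]]}}

```text
time_s: 14.1
ee_pos: [0.5978, 0.0253, 0.0962]
eef_rot: [1.754, 1.569, -0.026]
force: [3.4, -0.0, 8.3]
grip_width: 0.0496
```

Request:
{"method": "play_rows", "body": {"deltas": [[[0,0,0,0.1,0,0,45],[0,0,0,0.05,0,0,45],[0,0,0,0,0,0,45]]]}}

```text
time_s: 14.4
ee_pos: [0.5978, 0.0252, 0.0962]
eef_rot: [1.895, 1.569, -0.034]
force: [2.3, 0.4, 7.9]
grip_width: 0.05
```

Run:
```python
from h import *
st()
```

```text
{'time_s': 14.4, 'qpos': [-0.019, 0.5107, 1.4919, -0.0, 1.1372, 0.339], 'ee_pos': [0.5978, 0.0252, 0.0962], 'eef_rot': [1.8951, 1.569, -0.0337], 'force': [2.3056, 0.3593, 7.8632], 'moment': [-0.0483, -0.7047, -0.0805], 'grip_width': 0.05}
```

Still blocked, with about 8 N upward at 4.5 mm depth. Next I'll turn in small steps and watch for the force drop.

Request:
{"method": "play_rows", "body": {"deltas": [[[0,0,0,0.1,0,0,45],[0,0,0,0.05,0,0,45],[0,0,0,0,0,0,45]]]}}

```text
time_s: 14.7
ee_pos: [0.5977, 0.0252, 0.0962]
eef_rot: [2.032, 1.569, -0.047]
force: [2.6, -0.6, 7.6]
grip_width: 0.0497
```

Request:
{"method": "play_rows", "body": {"deltas": [[[0,0,0,0.1,0,0,45],[0,0,0,0.05,0,0,45],[0,0,0,0,0,0,45]]]}}

```text
time_s: 15.0
ee_pos: [0.5977, 0.0253, 0.0962]
eef_rot: [2.178, 1.569, -0.05]
force: [1.6, -0.4, 8.0]
grip_width: 0.0494
```

Run:
```python
from h import *
st()
```

```text
{'time_s': 15.0, 'qpos': [-0.0189, 0.5107, 1.492, -0.0001, 1.1373, 0.639], 'ee_pos': [0.5977, 0.0253, 0.0962], 'eef_rot': [2.1784, 1.5692, -0.0503], 'force': [1.6367, -0.424, 8.0089], 'moment': [-0.0666, -0.6232, -0.0198], 'grip_width': 0.0494}
```

Request:
{"method": "play_rows", "body": {"deltas": [[[0,0,0,0.1,0,0,45],[0,0,0,0.05,0,0,45],[0,0,0,0,0,0,45]]]}}

```text
time_s: 15.3
ee_pos: [0.5976, 0.0253, 0.0961]
eef_rot: [2.328, 1.569, -0.051]
force: [1.8, -0.3, 7.0]
grip_width: 0.0497
```

Request:
{"method": "play_rows", "body": {"deltas": [[[0,0,0,0.1,0,0,45],[0,0,0,0.05,0,0,45],[0,0,0,0,0,0,45]]]}}

```text
time_s: 15.6
ee_pos: [0.5976, 0.0253, 0.0959]
eef_rot: [2.477, 1.569, -0.052]
force: [4.1, -0.2, 4.9]
grip_width: 0.0498
```

Run:
```python
from h import *
st()
```

```text
{'time_s': 15.6, 'qpos': [-0.019, 0.511, 1.4921, -0.0, 1.1371, 0.939], 'ee_pos': [0.5976, 0.0253, 0.0959], 'eef_rot': [2.4769, 1.5694, -0.0519], 'force': [4.0881, -0.1985, 4.8996], 'moment': [-0.1296, -0.797, -0.031], 'grip_width': 0.0498}
```

The force dropped from 8 to 4.9 N and z sank slightly, so the keyways have met the pins. I'll push down without turning further.

Request:
{"method": "play_rows", "body": {"deltas": [[[2,0,0,0,0,0,45],[2,0,0,0,0,0,45],[0,0,0,0,0,0,45]]]}}

```text
time_s: 15.9
ee_pos: [0.5977, 0.0253, 0.0922]
eef_rot: [2.507, 1.569, -0.019]
force: [1.2, -0.2, 9.8]
grip_width: 0.0494
```

Request:
{"method": "play_rows", "body": {"deltas": [[[0,0,0,0,0,0,45],[0,0,0,0,0,0,45]]]}}

```text
time_s: 16.1
ee_pos: [0.5976, 0.0253, 0.0924]
eef_rot: [2.552, 1.569, 0.025]
force: [2.6, -0.0, 10.2]
grip_width: 0.0493
```

Request:
{"method": "play_rows", "body": {"deltas": [[[0,0,0,0.05,0,0,45],[0,0,0,0,0,0,45]]]}}

```text
time_s: 16.3
ee_pos: [0.5976, 0.0253, 0.0921]
eef_rot: [2.542, 1.569, -0.037]
force: [2.7, -0.7, 7.0]
grip_width: 0.0495
```

Run:
```python
from h import *
st();snap('side','side8');snap('scene','scene8'); st()
```

```text
{'time_s': 16.3, 'qpos': [-0.019, 0.5155, 1.4951, -0.0, 1.1295, 0.9887], 'ee_pos': [0.5976, 0.0253, 0.0921], 'eef_rot': [2.5416, 1.5693, -0.0368], 'force': [2.6999, -0.6658, 7.0291], 'moment': [-0.0516, -0.6362, -0.0007], 'grip_width': 0.0495}
{'time_s': 16.4, 'qpos': [-0.019, 0.5156, 1.4951, -0.0001, 1.1295, 0.9871], 'ee_pos': [0.5976, 0.0253, 0.092], 'eef_rot': [2.5097, 1.5694, -0.0672], 'force': [2.064, -0.6578, 6.8761], 'moment': [-0.0306, -0.5705, 0.0493], 'grip_width': 0.0493}
```

View pics/scene8.png

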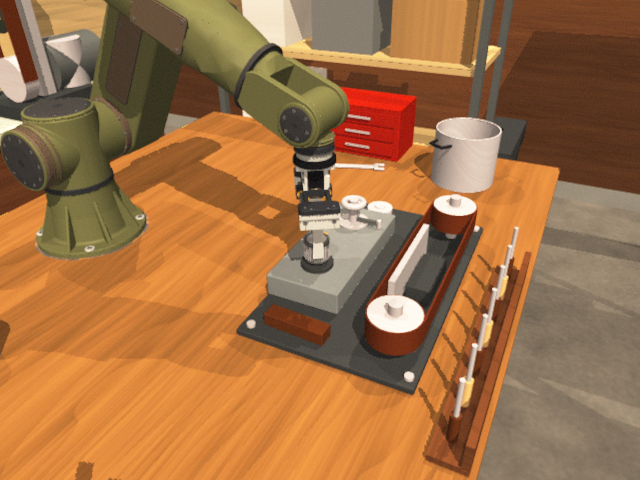

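Request:
{"method": "play_rows", "body": {"deltas": [[[0,0,0,0.05,0,0,45],[0,0,0,0,0,0,45],[0,0,0,0,0,0,45]]]}}

```text
time_s: 16.7
ee_pos: [0.5976, 0.0253, 0.0921]
eef_rot: [2.53, 1.569, -0.097]
force: [3.1, 0.4, 6.9]
grip_width: 0.0494
```

Request:
{"method": "play_rows", "body": {"deltas": [[[0,0,0,0.03,0,0,45],[0,0,0,0,0,0,45],[0,0,0,0,0,0,45]]]}}

```text
time_s: 17.0
ee_pos: [0.5976, 0.0253, 0.0921]
eef_rot: [2.467, 1.569, -0.189]
force: [3.2, -0.0, 6.6]
grip_width: 0.0495
```

Run:
```python
from h import *
st()
```

```text
{'time_s': 17.0, 'qpos': [-0.0188, 0.5156, 1.4951, -0.0003, 1.1295, 1.0666], 'ee_pos': [0.5976, 0.0253, 0.0921], 'eef_rot': [2.4673, 1.5694, -0.1887], 'force': [3.1776, -0.0159, 6.622], 'moment': [-0.0947, -0.6022, 0.4949], 'grip_width': 0.0495}
```

Moment z rose to 0.5 N·m, so the pins now block turning, which means the collar is engaged. I'll ease back slightly and push home.

Request:
{"method": "play_rows", "body": {"deltas": [[[0,0,0,-0.05,0,0,45],[2,0,0,0,0,0,45],[2,0,0,0,0,0,45],[0,0,0,0,0,0,45],[0,0,0,0,0,0,45]]], "grip_force": 40}}

```text
time_s: 17.5
ee_pos: [0.5977, 0.0253, 0.0885]
eef_rot: [2.536, 1.569, -0.07]
force: [0.4, 1.1, 11.5]
grip_width: 0.0493
```

Run:
```python
from h import *
st()
```

```text
{'time_s': 17.5, 'qpos': [-0.0189, 0.5198, 1.4977, -0.0001, 1.1225, 1.0169], 'ee_pos': [0.5977, 0.0253, 0.0885], 'eef_rot': [2.5361, 1.5691, -0.0704], 'force': [0.4163, 1.0747, 11.5462], 'moment': [-0.0321, -0.133, 0.1232], 'grip_width': 0.0493}
```

Request:
{"method": "play_rows", "body": {"deltas": [[[0,0,0,0,0,0,45],[1,0,0,0,0,0,45],[1,0,0,0,0,0,45],[0,0,0,0,0,0,45],[0,0,0,0,0,0,45]]]}}

```text
time_s: 18.0
ee_pos: [0.5977, 0.0253, 0.0867]
eef_rot: [2.521, 1.569, -0.086]
force: [-0.4, -0.4, 12.6]
grip_width: 0.0494
```

Run:
```python
from h import *
st(); c=snap('scene','scene9');a=c['img'][190:290,270:370][:,:,::-1]; cv2.imwrite('pics/z9.png',cv2.resize(a,None,fx=6,fy=6,interpolation=cv2.INTER_CUBIC))
```

```text
{'time_s': 18.0, 'qpos': [-0.0189, 0.522, 1.4991, -0.0001, 1.1187, 1.0169], 'ee_pos': [0.5977, 0.0253, 0.0867], 'eef_rot': [2.521, 1.569, -0.0856], 'force': [-0.4247, -0.4064, 12.5511], 'moment': [-0.0269, -0.0, 0.1964], 'grip_width': 0.0494}
```

View pics/z9.png

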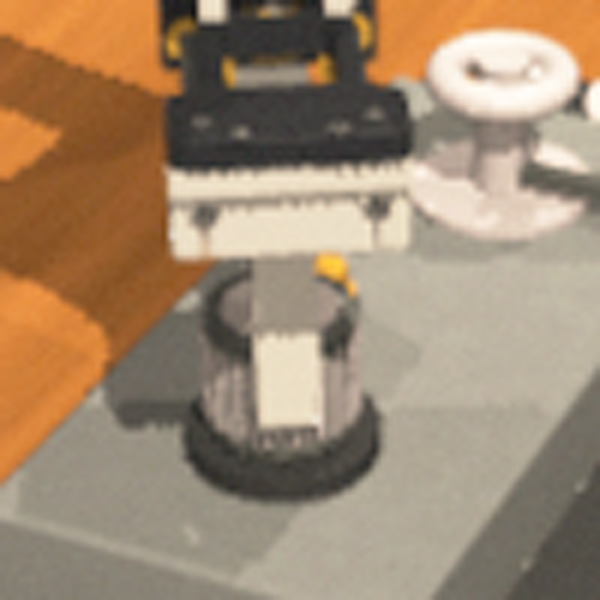

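Request:
{"method": "play_rows", "body": {"deltas": [[[0,0,0,-0.02,0,0,45],[0,0,0,0,0,0,45],[0,0,0,0,0,0,45]]]}}

```text
time_s: 18.35
ee_pos: [0.5977, 0.0253, 0.0866]
eef_rot: [2.516, 1.569, -0.07]
force: [0.3, 0.4, 12.1]
grip_width: 0.0494
```

Request:
{"method": "play_rows", "body": {"deltas": [[[1,0,0,0,0,0,45],[0,0,0,0,0,0,45],[0,0,0,0,0,0,45]]]}}

```text
time_s: 18.65
ee_pos: [0.5978, 0.0253, 0.0865]
eef_rot: [2.564, 1.569, -0.023]
force: [-4.0, 0.4, 20.8]
grip_width: 0.0496
```

Run:
```python
from h import *
st()
```

```text
{'time_s': 18.65, 'qpos': [-0.0189, 0.5222, 1.4993, -0.0, 1.1179, 0.9969], 'ee_pos': [0.5978, 0.0253, 0.0865], 'eef_rot': [2.5636, 1.5686, -0.0231], 'force': [-4.024, 0.4099, 20.8145], 'moment': [0.0178, 0.7915, -0.0019], 'grip_width': 0.0496}
```

z has stopped at 14.2 mm of travel and the force rose steeply, so this is the stop. I'll check that it holds, then check the collar height and the pointer in the images.

Request:
{"method": "play_rows", "body": {"deltas": [[[0,0,0,0,0,0,45],[0,0,0,0,0,0,45],[0,0,0,0,0,0,45],[0,0,0,0,0,0,45],[0,0,0,0,0,0,45],[0,0,0,0,0,0,45],[0,0,0,0,0,0,45],[0,0,0,0,0,0,45]]]}}

```text
time_s: 19.45
ee_pos: [0.5977, 0.0253, 0.0865]
eef_rot: [2.554, 1.569, -0.033]
force: [-3.6, 0.3, 20.2]
grip_width: 0.0497
```

Run:
```python
from h import *
st(); c=snap('wrist','wrist10'); s=snap('side','side10'); d=snap('scene','scene10')
print('expected collar underside edges home/rest in scene', proj(d,[.598,.0255,.116]),proj(d,[.598,.0255,.130]))
a=s['img'][160:360,230:380][:,:,::-1]; b=d['img'][185:285,265:340][:,:,::-1]
cv2.imwrite('pics/z10.png',np.hstack([cv2.resize(a,(450,600),interpolation=2),cv2.resize(b,(350,467),interpolation=2)if 0 else cv2.copyMakeBorder(cv2.resize(b,(350,467),interpolation=2),0,133,0,0,0)]))
```

```text
{'time_s': 19.45, 'qpos': [-0.0189, 0.5222, 1.4993, -0.0, 1.1179, 0.9969], 'ee_pos': [0.5977, 0.0253, 0.0865], 'eef_rot': [2.5537, 1.5686, -0.0329], 'force': [-3.5784, 0.282, 20.1583], 'moment': [0.0113, 0.7263, 0.142], 'grip_width': 0.0497}
expected collar underside edges home/rest in scene [[316.66120818 240.55882287]] [[316.52572669 234.26988204]]
```

View pics/z10.png

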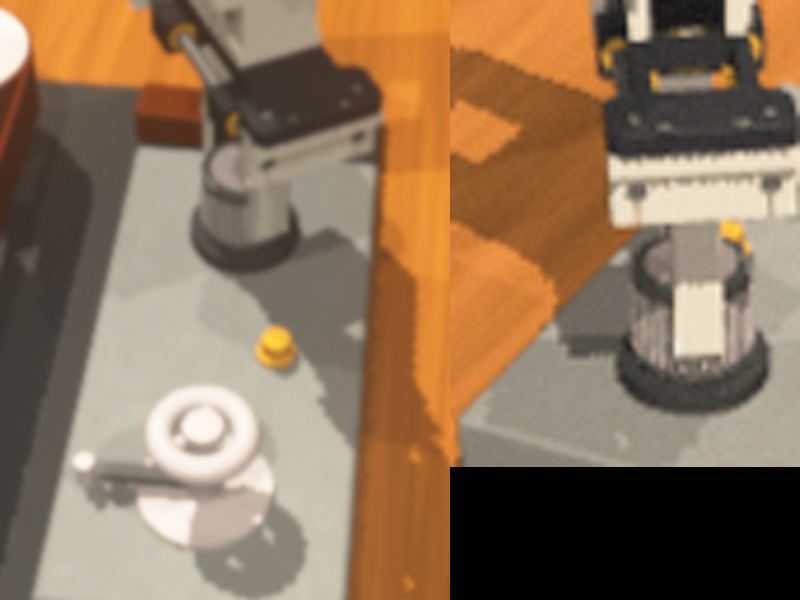

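View pics/wrist10.png

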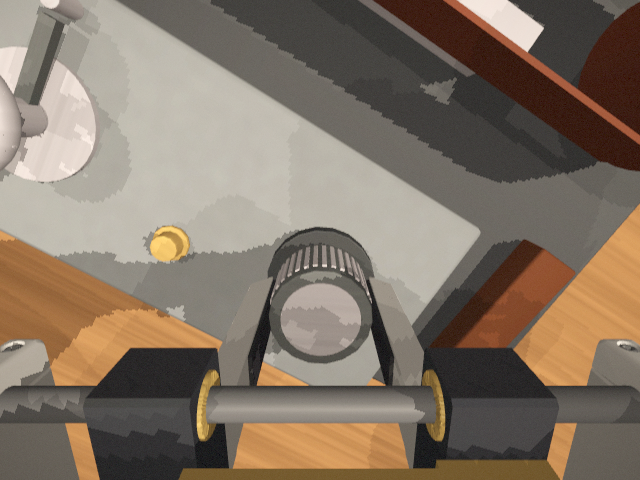

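The side view has the pointer ending at the stud (84,465 in the crop). In the scene view the collar top centre is at row 242, where 240.6 is expected when home and 234.3 at rest, and the collar sits on the boss with no gap. The bushing and block haven't moved. Handing in.

Run:
```python
from station import hand_in
print(hand_in())
```

```text
the job is handed in; nothing more can be done
None
```

I set the belt tension and handed the job in with the fingers still holding the collar down. No verdict is reported. The clock read about 19.5 s of the 72 s allowed.

- **Handwheel:** I turned it about 2.27 rad clockwise in a single grasp. After letting go, the wrist image put the pointer within about 0.01 rad of the stud. The last side view still shows it pointing at the stud.
- **Collar:** I turned it clockwise under a light press. At about 0.85 rad the push dropped from 8 to 5 N, and at about 1.05 rad turning was blocked. It then went down 14.2 mm to a hard stop. It held steady for 0.8 s with about 20 N of push and a 40 N grip. The scene view agrees, with the collar top at its home height and no gap to the boss.
- **Loose parts:** The bushing and handle block look unmoved in the last pictures. The spare wheel was outside the close-ups I looked at, but nothing came near it.
- **One reading that disagreed:** Partway down (8 to 13 mm) the push was 10 to 12 N, where the spring alone should give 5 to 7 N. I put this down to the pins rubbing in the keyways, but easing the turn back hardly changed it.

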